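# Start the cake timers in order

## Robot

A 6-joint arm with a two-finger parallel gripper is mounted at the origin on the work surface. World frame = base frame: x ahead of the robot, y to its left, z up, the work surface at z = 0. Lengths are in m, angles in degrees, forces in N, time in s.
With the tool pointing down it reaches from about 0.275 to 0.85 m from the base axis. Payload 5.2 kg.
Tool frame: the origin (TCP) lies at the very end of the fingers, on their centre line; the grasp point (between the pads) lies 19 mm behind it; z points along the fingers, y is the line along which they close (so a half turn about z gives the same grasp; the last joint's range is limited). The gripper opens to 85 mm and grips with 20 to 120 N. Pads are 22 mm wide; open, the fingers measure 114 mm over their backs; the gripper's body (76 mm by 85 mm) begins 54 mm behind the grasp point. The pads swing forward as they close: fully open they stand 13 mm farther back than shut.
Start: joints at [54.213, 14.817, 87.949, -0, 77.235, -11.62], TCP at [0.225, 0.502, 0.231] pointing down, gripper open.
Joint ranges: [-179.93, 179.93], [-52.35, 119.4], [10.71, 147.94], [-69.91, 249.91], [12.55, 155.21], [-178.61, 178.61]. Speed limits (degrees/s): [147.25, 147.25, 180, 180, 180, 180].

## Interface

Orientations are given as [roll, pitch, yaw] about the fixed x, y, z axes, in that order (R = Rz(yaw) Ry(pitch) Rx(roll)).
In Python, from rig import arm gives the robot as it stands.
- The arm moves only by the tool drive_effector, called after "Emit:" as a command line: name --argument value ..., lists and objects as JSON in quotes. Schema: {"type":"object","properties":{"motion":{"type":"object","properties":{"deltas":{"type":"array","items":{"type":"array","items":{"type":"number"},"minItems":7,"maxItems":7},"minItems":1,"maxItems":10}},"additionalProperties":false,"required":["deltas"]},"force":{"type":"number"},"only":{"type":"string"},"quiet":{"type":"boolean"},"lines":{"type":"string"}},"required":["motion"],"additionalProperties":false}. motion is an object whose key "deltas" holds a list of rows, 1 to 10 of them, each of 7 numbers: the finger opening in m, then dx, dy, dz in shares of the most that a row can go, 1 being 50 mm, then a rotation vector rx, ry, rz in units of 2 degrees; each row shifts and turns the commanded pose from where the row before left it, along the tool's axes as they then stand; what a row does not reach is not made up. A row lasts 1/10 s, in which the tool goes at most 0.05 m and 8.59 degrees, less where a joint would pass 70% of its speed; a pose out of reach is approached as far as the arm can. The fingers move at their own pace and stop on an object; force is the grip in N (left out, the last holds). Time passes only in rows, so rows that do not move let the fingers close. The tool returns the time, the measured TCP pose, the force, the opening and the grip force at its end. only (a regular expression) keeps the lines of the reply that match it, lines (a string "A,B") keeps lines A to B, and quiet returns only ok. Input that does not fit is refused with a message, and nothing moves.
- arm.get_state(): the state, without advancing time (a new reading comes with each control period).
- arm.capture(name): name is "scene" or "side" or "wrist"; returns a dict with "pixels" (384x512x3 uint8, red, green, blue), "mtx" (3x3 intrinsics, pixels), "camera_from_world" (4x4, takes a point from world to camera coordinates). Camera axes: x right, y up, looking along -z (the intrinsics and any distortion apply to the point x, -y, -z); pixel columns grow to the right and rows downward; lengths in m; the calibration is good to about 2 mm. A picture is of the moment at which its call begins. There is no depth.
- arm.sign_off(): hands the job in; it is judged then, once.
The state is a dict: "clock": time; "q": joint angles; "joint_vel": joint speeds; "joint_efforts": joint torques, N m; "tcp_pos": TCP position; "orientation": TCP orientation; "force": force on the tool from outside, world axes, zero at the start; "ft_torque": the same for the moment, N m; "grip_width": finger opening in m; "finger_force": force on a finger pad.
Only numpy, scipy, OpenCV 4.12 (cv2) and the standard library are available. Lean on these libraries where they do the work, as an engineer would, in place of code of your own. Each camera call takes 0.05 s, during which the arm holds its last target. There are 200 camera calls.

## Task

Start the puck timers standing in front of three of the cakes, on the robot's side, by lightly pressing the orange key of each fully down with a fingertip, so that it stays down: first the red-glazed cake's timer, then the plain sponge's, then the white iced cake's. Leave the chocolate cake's timer unpressed, do not touch the cakes, and do not lift, tip or shove the timers or anything else on the bench.

Things in the scene. Friction and masses are not known exactly. Their poses are not given: they have to be found in the camera images.
- cake_red: white-iced cake with a shiny red glazed top, 160 mm across, on a scalloped gold board 196 mm across; fixed; top about 67 mm (with trimmings up to 80 mm) above the table. Origin: centre of the underside, on the table. Its x axis points roughly away from the robot; its timer stands on its robot side, about 145 mm from its centre
- cake_sponge: plain un-iced sponge cake, brown sides with a cream line and pale yellow top, 160 mm across, on a scalloped gold board 196 mm across; fixed; top about 67 mm (with trimmings up to 80 mm) above the table. Origin: centre of the underside, on the table. Its x axis points roughly away from the robot; its timer stands on its robot side, about 145 mm from its centre
- cake_white: all-white iced cake with a ring of small white piped peaks on top, 160 mm across, on a scalloped gold board 196 mm across; fixed; top about 67 mm (with trimmings up to 80 mm) above the table. Origin: centre of the underside, on the table. Its x axis points roughly away from the robot; its timer stands on its robot side, about 145 mm from its centre
- cake_choc: dark chocolate cake with chopped nuts on top, 160 mm across, on a scalloped gold board 196 mm across; fixed; top about 67 mm (with trimmings up to 80 mm) above the table. Origin: centre of the underside, on the table. Its x axis points roughly away from the robot; its timer stands on its robot side, about 145 mm from its centre
- timer_red: loose round grey puck timer of the red cake, 74 mm across, body 30 mm high, about 0.28 to 0.5 kg, rubber foot, standing on the table; origin at the centre of its underside. All four timers look alike: each belongs to the cake it stands in front of
- key_red_top (a point): centre of the flat top of the orange round push key (36 mm across) in the middle of the red cake's timer; 46 mm above the table with the key up, moves with the key; z up
- key_red (a joint): travel of that key in m: 0 is up, grows as it is pushed straight down to the stop at 0.008. It resists with about 3 N all the way, has no spring, and stays where it is left; the timer is started once the key is more than 0.005 down. Fully down it still stands 8 mm proud of the timer's body; the stop is hard, and over 20 N is too rough for the timer
- timer_sponge: loose round grey puck timer of the sponge cake, 74 mm across, body 30 mm high, about 0.28 to 0.5 kg, rubber foot, standing on the table; origin at the centre of its underside. All four timers look alike: each belongs to the cake it stands in front of
- key_sponge_top (a point): centre of the flat top of the orange round push key (36 mm across) in the middle of the sponge cake's timer; 46 mm above the table with the key up, moves with the key; z up
- key_sponge (a joint): travel of that key in m: 0 is up, grows as it is pushed straight down to the stop at 0.008. It resists with about 3 N all the way, has no spring, and stays where it is left; the timer is started once the key is more than 0.005 down. Fully down it still stands 8 mm proud of the timer's body; the stop is hard, and over 20 N is too rough for the timer
- timer_white: loose round grey puck timer of the white cake, 74 mm across, body 30 mm high, about 0.28 to 0.5 kg, rubber foot, standing on the table; origin at the centre of its underside. All four timers look alike: each belongs to the cake it stands in front of
- key_white_top (a point): centre of the flat top of the orange round push key (36 mm across) in the middle of the white cake's timer; 46 mm above the table with the key up, moves with the key; z up
- key_white (a joint): travel of that key in m: 0 is up, grows as it is pushed straight down to the stop at 0.008. It resists with about 3 N all the way, has no spring, and stays where it is left; the timer is started once the key is more than 0.005 down. Fully down it still stands 8 mm proud of the timer's body; the stop is hard, and over 20 N is too rough for the timer
- timer_choc: loose round grey puck timer of the choc cake, 74 mm across, body 30 mm high, about 0.28 to 0.5 kg, rubber foot, standing on the table; origin at the centre of its underside. All four timers look alike: each belongs to the cake it stands in front of
- key_choc_top (a point): centre of the flat top of the orange round push key (36 mm across) in the middle of the choc cake's timer; 46 mm above the table with the key up, moves with the key; z up
- key_choc (a joint): travel of that key in m: 0 is up, grows as it is pushed straight down to the stop at 0.008. It resists with about 3 N all the way, has no spring, and stays where it is left; the timer is started once the key is more than 0.005 down. Fully down it still stands 8 mm proud of the timer's body; the stop is hard, and over 20 N is too rough for the timer
- palette_knife: loose spatula with a yellow handle, 260 mm long, origin at mid-length on its underside, lying on the table between robot and cakes; leave alone
- cutter: loose steel pastry ring, 70 mm across, 40 mm high, origin at the centre of its underside; leave alone
- jam_jar: loose amber jar with a red cap, 64 mm across, 85 mm high, origin at the centre of its underside; leave alone

How it is judged (in metres and radians):
On the way, in this order (a step that is already met when the one before it is completed fails the run):
1. the red cake's timer is started (value of joint key_red above 0.005 m), for 0.2 s.
2. the sponge cake's timer is started (value of joint each of key_red, key_sponge above 0.005 m), for 0.2 s.
3. the white cake's timer is started (all of step 2 and value of joint key_white above 0.005 m), for 0.2 s.
At the end, for the whole second after the job is handed in: The keys of the red, sponge and white cakes' timers are each more than 5 mm down (of 8 mm), the chocolate cake's key less than 3 mm; all four timers stand level (within 0.1 rad) and at rest within 20 mm of where they began (all of step 3 and value of joint key_choc below 0.003 m and distance of each of timer_red, timer_sponge, timer_white, timer_choc from where it was at the start of the episode below 0.02 m and angle between each of timer_red, timer_sponge, timer_white, timer_choc's own z axis and vertical below 0.1 rad and linear speed of each of timer_red, timer_sponge, timer_white, timer_choc below 0.01 m/s); the robot touches nothing.
It fails at once if a timer key is pushed more than 3 mm out of turn (red, then sponge, then white), or the chocolate cake's key is pushed ((value of joint key_sponge above 0.003 m and value of joint key_red below 0.005 m) or (value of joint key_white above 0.003 m and value of joint key_sponge below 0.005 m) or value of joint key_choc above 0.003 m).
It fails at once if a timer is pressed with more than 20 N (contact force between any of the arm, the fingers and timer_red above 20 N or contact force between any of the arm, the fingers and timer_sponge above 20 N or contact force between any of the arm, the fingers and timer_white above 20 N or contact force between any of the arm, the fingers and timer_choc above 20 N).
It fails at once if a timer is lifted, tipped or pushed more than 20 mm from its place (height (world z) of any of timer_red, timer_sponge, timer_white, timer_choc above 0.008 m or angle between any of timer_red, timer_sponge, timer_white, timer_choc's own z axis and vertical above 0.2 rad or distance of any of timer_red, timer_sponge, timer_white, timer_choc from where it was at the start of the episode above 0.02 m).
It fails at once if a cake is touched with more than 1 N (contact force between any of the arm, the fingers and cake_red above 1 N or contact force between any of the arm, the fingers and cake_sponge above 1 N or contact force between any of the arm, the fingers and cake_white above 1 N or contact force between any of the arm, the fingers and cake_choc above 1 N).
It fails at once if the palette knife, pastry ring or jam jar is moved more than 20 mm (distance of any of palette_knife, cutter, jam_jar from where it was at the start of the episode above 0.02 m).
It also fails if it takes over 48 s, if anything falls off the work surface, if the arm or the gripper's body presses on something with over 40 N, if the wrist force passes 120 N, or if a joint passes its speed limit or range.

## Working session

There is one attempt and no reset: what is moved stays moved. The work goes in short steps, Python scripts to look and compute and a tool call to move; the robot and the scene stay as the last step left them, time stands still between calls to the robot, and variables do not carry over. Pictures are saved under pics/ and viewed, at most 10 in all, crops included, and the job is handed in when it is done.

```bash
ls; mkdir -p pics; cat > h.py <<'E'
import numpy as np, cv2
from rig import arm
def shot(n,f=None):
    c=arm.capture(n)
    np.savez('last_'+n+'.npz',**{k:c[k] for k in('pixels','mtx','camera_from_world')})
    if f: cv2.imwrite('pics/'+f,c['pixels'][:,:,::-1])
    return c
def ray(c,uv):
    K=np.array(c['mtx']);T=np.array(c['camera_from_world'])
    d=np.linalg.inv(K)@np.array([uv[0],uv[1],1.]); d=d*[1,-1,-1]
    R=T[:3,:3]; return -R.T@T[:3,3], R.T@d
def onplane(c,uv,z):
    o,d=ray(c,uv); return o+d*(z-o[2])/d[2]
def two(c1,u1,c2,u2):
    o1,d1=ray(c1,u1);o2,d2=ray(c2,u2)
    s=np.linalg.lstsq(np.c_[d1,-d2],o2-o1,rcond=None)[0]
    p,q=o1+s[0]*d1,o2+s[1]*d2; return (p+q)/2,np.linalg.norm(p-q)
def orange(c,lo=(8,150,120),hi=(20,255,255),amin=30):
    m=cv2.inRange(cv2.cvtColor(c['pixels'],cv2.COLOR_RGB2HSV),lo,hi)
    n,l,s,ce=cv2.connectedComponentsWithStats(m)
    return [(ce[i].round(1),s[i].tolist()) for i in range(1,n) if s[i,4]>=amin]
E
python3 - <<'E'
from h import *
for n in('scene','side','wrist'):
    c=shot(n,n+'0.png'); print(n,np.array(c['mtx']).round(1).tolist(), ray(c,(256,192))[0].round(3))
    for o in orange(c): print(o, onplane(c,o[0],.046).round(3))
print(arm.get_state())
E
```

```text
pics
rig.py
scene [[485.6, 0.0, 251.0], [0.0, 485.6, 199.2], [0.0, 0.0, 1.0]] [1.067 0.909 0.976]
(array([197. , 135.9]), [193, 133, 9, 6, 44]) [ 0.523 -0.399  0.046]
(array([235. , 181.1]), [230, 178, 11, 7, 64]) [ 0.529 -0.116  0.046]
(array([270.6, 230. ]), [265, 226, 12, 9, 88]) [0.548 0.119 0.046]
(array([318. , 291.1]), [311, 286, 15, 11, 128]) [0.56  0.353 0.046]
side [[380.2, 0.0, 256.3], [0.0, 380.2, 192.5], [0.0, 0.0, 1.0]] [ 0.124 -0.712  0.701]
(array([207.5, 143.3]), [203, 141, 10, 6, 48]) [0.561 0.351 0.046]
(array([237.6, 177.8]), [232, 175, 12, 7, 67]) [0.549 0.116 0.046]
(array([275.7, 224.4]), [269, 220, 14, 10, 107]) [ 0.532 -0.116  0.046]
(array([349.7, 304.8]), [341, 298, 18, 15, 202]) [ 0.525 -0.398  0.046]
wrist [[274.5, 0.0, 253.9], [0.0, 274.5, 189.6], [0.0, 0.0, 1.0]] [0.162 0.529 0.373]
{'clock': 0.15, 'q': array([ 5.42109652e+01,  1.48482100e+01,  8.79974135e+01,  5.12396474e-04,
        7.72337820e+01, -1.16202653e+01]), 'joint_vel': array([ 0.08770739, -0.06824608, -0.15213361, -0.07551119, -0.09653788,
        0.07979764]), 'joint_efforts': array([ 2.76215753e-03, -4.46381164e+01, -2.90822107e+01, -4.14022579e-04,
        8.02651135e-03,  8.90930721e-06]), 'tcp_pos': array([0.22492475, 0.50146267, 0.23067418]), 'orientation': array([-1.79922323e+02, -1.64835287e-02,  1.55831106e+02]), 'force': array([-0.73739539, -0.69206021, -0.33063441]), 'ft_torque': array([0.11606056, 0.0293816 , 0.03061024]), 'finger_force': 0.0, 'grip_width': 0.08542288960136141}
```

View pics/scene0.png

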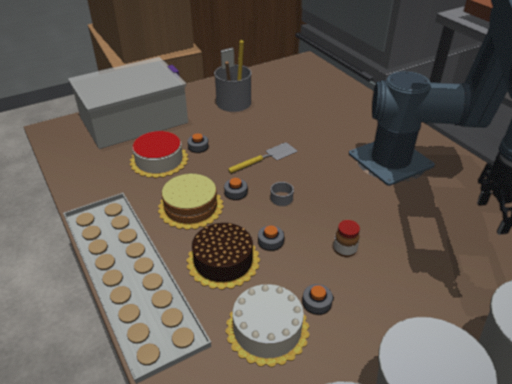

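View pics/side0.png

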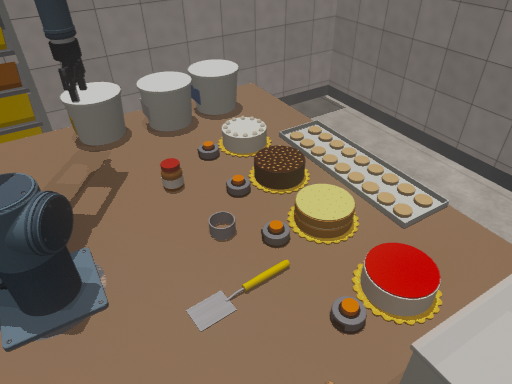

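```bash
python3 - <<'E'
from h import *
L=lambda n:dict(np.load('last_'+n+'.npz'))
a,b=L('scene'),L('side')
A=orange(a);B=orange(b)[::-1]
for p,q in zip(A,B):
    x,e=two(a,p[0],b,q[0]); print(x.round(4),e.round(4))
E
```

```text
[ 0.5241 -0.3986  0.0469] 0.0012
[ 0.5304 -0.1162  0.0465] 0.0019
[0.5484 0.1178 0.0453] 0.0025
[0.5604 0.3523 0.0455] 0.0023
```
Scene: red cake at far (scene 158,150), its timer (197,136); sponge (190,198), timer (235,181); choc (223,250) timer (270,230); white (268,320) timer (318,291). Two-view heights 45–47 mm ✓.

The scene and side views agree. In the scene picture the timer keys are red (197,136), sponge (235,181), chocolate (270,230) and white (318,291). Each stands on the robot side of its cake, and the two-view heights of 45–47 mm match the 46 mm given. I'll travel high with the fingers shut, then look again above the red timer.

The manual's scale: shifts go in shares of 50 mm and turns go in units of 2 degrees. Converting my numbers, -0.029 m is -0.58, -0.027 m is -0.54.

Emit:
drive_effector --motion '{"deltas": [[0, -0.2, -0.2, 0, 0, 0, 0], [0, -0.4, -0.44, 0, 0, 0, 0], [0, -0.54, -0.58, 0, 0, 0, 0], [0, -0.54, -0.58, 0, 0, 0, 0], [0, -0.54, -0.58, 0, 0, 0, 0], [0, -0.54, -0.58, 0, 0, 0, 0], [0, -0.54, -0.58, 0, 0, 0, 0], [0, -0.54, -0.58, 0, 0, 0, 0], [0, -0.54, -0.58, 0, 0, 0, 0], [0, -0.54, -0.58, 0, 0, 0, 0]]}' --force 20

```text
clock: 1.15
tcp_pos: [0.3412, 0.1581, 0.2313]
orientation: [-180.0, 0.0, 155.8]
force: [0.1, 0.1, 0.7]
grip_width: 0.0003
finger_force: 0.0
```

Emit:
drive_effector --motion '{"deltas": [[0, -0.54, -0.58, 0, 0, 0, 0], [0, -0.54, -0.58, 0, 0, 0, 0], [0, -0.54, -0.58, 0, 0, 0, 0], [0, -0.54, -0.58, 0, 0, 0, 0], [0, -0.54, -0.58, 0, 0, 0, 0], [0, -0.54, -0.58, 0, 0, 0, 0], [0, -0.54, -0.58, 0, 0, 0, 0], [0, -0.54, -0.58, 0, 0, 0, 0], [0, -0.54, -0.58, 0, 0, 0, 0], [0, -0.54, -0.58, 0, 0, 0, 0]]}'

```text
clock: 2.15
tcp_pos: [0.4684, -0.2169, 0.2312]
orientation: [-180.0, -0.0, 155.8]
force: [-0.2, -0.1, 0.4]
grip_width: -0.0003
finger_force: 0.0
```

```bash
cat >> h.py <<'E'
from scipy.spatial.transform import Rotation
def go(p):
    s=arm.get_state();R=Rotation.from_euler('xyz',s['orientation'],degrees=True).as_matrix()
    print('tcp',s['tcp_pos'].round(4),s['orientation'].round(2),'F',s['force'].round(2),'t',s['clock'],'w',round(s['grip_width'],4))
    d=R.T@(np.array(p)-s['tcp_pos']); print('tool delta',d.round(4)); return d
E
python3 - <<'E'
from h import *
go((.525,-.399,.15))
E
```

```text
tcp [ 0.4684 -0.2169  0.2312] [-1.7999e+02 -2.0000e-02  1.5580e+02] F [-0.16 -0.05  0.4 ] t 2.15 w -0.0003
tool delta [-0.1263 -0.1429  0.0812]
```

Emit:
drive_effector --motion '{"deltas": [[0, -0.5, -0.56, 0, 0, 0, 0], [0, -0.5, -0.56, 0, 0, 0, 0], [0, -0.5, -0.56, 0.2, 0, 0, 0], [0, -0.5, -0.56, 0.4, 0, 0, 0], [0, -0.32, -0.36, 0.6, 0, 0, 0], [0, -0.1, -0.12, 0.4, 0, 0, 0], [0, 0, 0, 0, 0, 0, 0], [0, 0, 0, 0, 0, 0, 0]]}'

```text
clock: 2.95
tcp_pos: [0.5229, -0.3883, 0.1512]
orientation: [180.0, -0.1, 155.8]
force: [-0.2, 0.2, 0.2]
grip_width: -0.0001
finger_force: 0.0
```

```bash
python3 - <<'E'
from h import *
c=shot('wrist','w1.png'); go((.525,-.399,.07))
for o in orange(c): print(o, onplane(c,o[0],.046).round(4))
a,b=shot('scene'),shot('side','s1.png')
for k in(a,b):
  for o in orange(k): print(o, onplane(k,o[0],.046).round(4))
E
```

```text
tcp [ 0.5236 -0.3884  0.1525] [-1.7999e+02  4.0000e-02  1.5584e+02] F [-0.74 -0.22  0.12] t 3.0 w -0.0004
tool delta [-0.0055 -0.0091  0.0825]
(array([485.8, 212.7]), [474, 165, 38, 108, 442]) [ 0.6364 -0.1956  0.046 ]
(array([246.9, 193.8]), [229, 176, 37, 36, 1049]) [ 0.5251 -0.3969  0.046 ]
(array([504.8, 246.1]), [500, 209, 12, 74, 286]) [ 0.6799 -0.1854  0.046 ]
(array([235.1, 181.2]), [230, 178, 11, 8, 69]) [ 0.5294 -0.1155  0.046 ]
(array([270.5, 230. ]), [265, 226, 12, 9, 90]) [0.5479 0.1188 0.046 ]
(array([318. , 291.1]), [311, 286, 15, 11, 129]) [0.5596 0.3531 0.046 ]
(array([ 8.3, 73.6]), [0, 62, 20, 24, 371]) [0.025  1.4957 0.046 ]
(array([207.7, 144.4]), [203, 141, 10, 8, 69]) [0.5582 0.3434 0.046 ]
(array([170.3, 173.6]), [161, 168, 20, 9, 67]) [0.3862 0.2454 0.046 ]
(array([237.6, 179. ]), [232, 175, 12, 10, 91]) [0.546  0.1109 0.046 ]
(array([318.1, 217.7]), [295, 205, 49, 20, 94]) [ 0.6391 -0.153   0.046 ]
(array([315.9, 225.1]), [294, 210, 51, 22, 91]) [ 0.6166 -0.1725  0.046 ]
(array([275.8, 225.9]), [269, 220, 14, 13, 143]) [ 0.5287 -0.121   0.046 ]
(array([349.6, 306.3]), [342, 298, 17, 18, 242]) [ 0.5227 -0.4011  0.046 ]
```

View pics/w1.png

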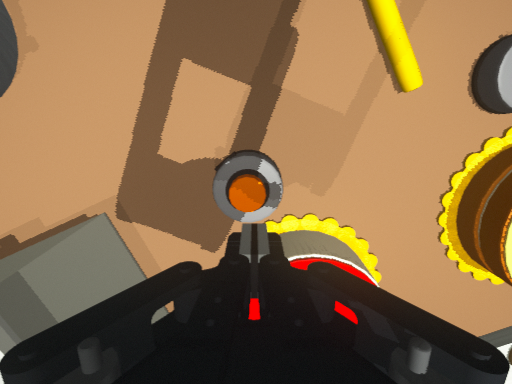

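The wrist picture shows the red timer's key at (247,194), which projects to (0.525, -0.397), in agreement with the fixed cameras. A grey box corner shows at (105,215), so I'll check its position and height before going down.

```bash
python3 - <<'E'
from h import *
L=lambda n:dict(np.load('last_'+n+'.npz'))
a,w=L('scene'),L('wrist')
print(two(a,(184,96),w,(105,214)), onplane(a,(186,124),0))
k=[o for o in orange(w) if abs(o[0][0]-247)<9][0][0]
print('key height', two(a,(197,135.9),w,k))
go((.525,-.398,.054))
E
```

```text
(array([ 0.49689364, -0.48979859,  0.1359141 ]), np.float64(0.05086452287772008)) [ 4.97501480e-01 -5.57175237e-01  1.11022302e-16]
key height (array([ 0.52444002, -0.39658151,  0.0480533 ]), np.float64(0.00020551970893247003))
tcp [ 0.5242 -0.3885  0.1534] [-1.7994e+02  1.5000e-01  1.5587e+02] F [ 0.04 -0.15 -0.66] t 3.1 w -0.0001
tool delta [-0.0043 -0.0083  0.0994]
```

View pics/s1.png

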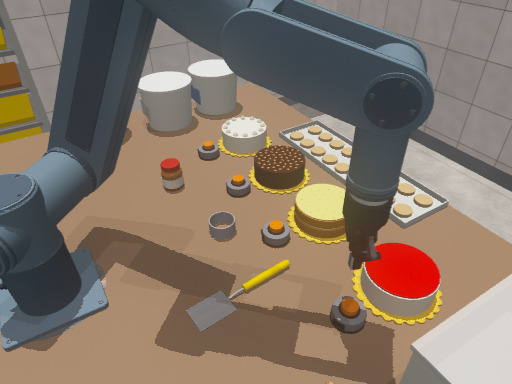

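In the tool's units: 0.03 m is 0.6, 0.025 m is 0.5.

Emit:
drive_effector --motion '{"deltas": [[0, -0.08, -0.16, 0.2, 0, 0, 0], [0, 0, 0, 0.5, 0, 0, 0], [0, 0, 0, 0.6, 0, 0, 0], [0, 0, 0, 0.4, 0, 0, 0], [0, 0, 0, 0.2, 0, 0, 0], [0, 0, 0, 0, 0, 0, 0], [0, 0, 0, 0, 0, 0, 0]]}'

```text
clock: 3.8
tcp_pos: [0.5247, -0.3981, 0.0572]
orientation: [-180.0, 0.1, 155.8]
force: [-0.1, -0.7, 0.1]
grip_width: 0.0003
finger_force: 0.0
```

```bash
python3 - <<'E'
from h import *
go((.525,-.398,.040))
E
```

```text
tcp [ 0.5247 -0.3981  0.0572] [-1.7996e+02  8.0000e-02  1.5584e+02] F [-0.06 -0.66  0.06] t 3.8 w 0.0003
tool delta [-0.0002  0.0002  0.0172]
```

Emit:
drive_effector --motion '{"deltas": [[0, 0, 0, 0.08, 0, 0, 0], [0, 0, 0, 0.08, 0, 0, 0], [0, 0, 0, 0.04, 0, 0, 0], [0, 0, 0, 0.02, 0, 0, 0], [0, 0, 0, 0.02, 0, 0, 0], [0, 0, 0, 0.02, 0, 0, 0], [0, 0, 0, 0.02, 0, 0, 0], [0, 0, 0, 0, 0, 0, 0]]}'

```text
clock: 4.6
tcp_pos: [0.5243, -0.3975, 0.0423]
orientation: [-180.0, 0.0, 155.8]
force: [-0.0, 0.7, 2.1]
grip_width: -0.0
finger_force: 1.1
```

Emit:
drive_effector --motion '{"deltas": [[0, 0, 0, 0.02, 0, 0, 0], [0, 0, 0, 0, 0, 0, 0], [0, 0, 0, 0, 0, 0, 0]]}'

```text
clock: 4.9
tcp_pos: [0.5243, -0.3975, 0.0413]
orientation: [-180.0, 0.0, 155.8]
force: [-1.3, 0.1, 2.1]
grip_width: -0.0002
finger_force: 0.9
```

In the tool's units: 0.001 m is 0.02, 0.0005 m is 0.01.

Emit:
drive_effector --motion '{"deltas": [[0, 0, 0, 0.02, 0, 0, 0], [0, 0, 0, 0, 0, 0, 0], [0, 0, 0, 0.01, 0, 0, 0], [0, 0, 0, 0, 0, 0, 0], [0, 0, 0, 0, 0, 0, 0]]}'

```text
clock: 5.4
tcp_pos: [0.5242, -0.3975, 0.0398]
orientation: [-180.0, 0.0, 155.8]
force: [0.0, 0.6, 2.1]
grip_width: 0.0002
finger_force: 1.0
```

Emit:
drive_effector --motion '{"deltas": [[0, 0, 0, 0.01, 0, 0, 0], [0, 0, 0, 0, 0, 0, 0], [0, 0, 0, 0, 0, 0, 0]]}'

```text
clock: 5.7
tcp_pos: [0.5243, -0.3975, 0.0393]
orientation: [-180.0, 0.0, 155.8]
force: [-0.6, -0.2, 2.4]
grip_width: 0.0003
finger_force: 1.2
```

In the tool's units: 0.0005 m is 0.01.

Emit:
drive_effector --motion '{"deltas": [[0, 0, 0, 0.01, 0, 0, 0], [0, 0, 0, 0, 0, 0, 0], [0, 0, 0, 0, 0, 0, 0]]}'

```text
clock: 6.0
tcp_pos: [0.5243, -0.3975, 0.0388]
orientation: [-180.0, 0.0, 155.8]
force: [0.2, 0.3, 2.2]
grip_width: 0.0002
finger_force: 1.2
```

Emit:
drive_effector --motion '{"deltas": [[0, 0, 0, 0.006, 0, 0, 0], [0, 0, 0, 0, 0, 0, 0]]}'

```text
clock: 6.2
tcp_pos: [0.5242, -0.3975, 0.0385]
orientation: [-180.0, 0.0, 155.8]
force: [0.8, 0.6, 2.5]
grip_width: -0.0002
finger_force: 1.3
```

Emit:
drive_effector --motion '{"deltas": [[0, 0, 0, 0.006, 0, 0, 0], [0, 0, 0, 0, 0, 0, 0]]}'

```text
clock: 6.4
tcp_pos: [0.5243, -0.3975, 0.0382]
orientation: [-180.0, 0.0, 155.8]
force: [0.1, 0.3, 2.5]
grip_width: 0.0
finger_force: 1.3
```

In the tool's units: -0.03 m is -0.6, -0.02 m is -0.4.

Emit:
drive_effector --motion '{"deltas": [[0, 0, 0, -0.04, 0, 0, 0], [0, 0, 0, -0.1, 0, 0, 0], [0, 0, 0, -0.4, 0, 0, 0], [0, 0, 0, -0.6, 0, 0, 0], [0, 0, 0, -0.6, 0, 0, 0], [0, 0, 0, -0.6, 0, 0, 0], [0, 0, 0, 0, 0, 0, 0]]}'

```text
clock: 7.1
tcp_pos: [0.5262, -0.3995, 0.1608]
orientation: [-179.8, 0.5, 155.8]
force: [0.1, 0.1, -0.3]
grip_width: 0.0002
finger_force: 0.0
```

```bash
python3 - <<'E'
from h import *
go((.530,-.116,.157))
w,b=shot('wrist'),shot('side','s2.png')
kw=min(orange(w),key=lambda o:abs(o[0][0]-247)+abs(o[0][1]-190)); print(kw)
for z in(.038,.046):print(z,onplane(w,kw[0],z).round(4))
for o in orange(b):
  if abs(o[0][0]-349)<9: print(o,[onplane(b,o[0],z).round(4) for z in(.038,.046)]); print(two(b,o[0],w,kw[0]))
E
```

```text
tcp [ 0.5262 -0.3995  0.1608] [-179.79    0.49  155.84] F [ 0.1   0.09 -0.28] t 7.1 w 0.0002
tool delta [0.1126 0.2602 0.0019]
(array([256.5, 180.8]), [239, 164, 36, 34, 934])
0.038 [ 0.5255 -0.3973  0.038 ]
0.046 [ 0.5235 -0.3965  0.046 ]
(array([349.1, 307.5]), [341, 300, 18, 16, 214]) [array([ 0.5247, -0.3989,  0.038 ]), array([ 0.5198, -0.4027,  0.046 ])]
(array([ 0.52618882, -0.39762487,  0.03533238]), np.float64(0.00019026123120306746))
```

Two-view key height dropped from 48 to about 35 mm at the same x, y, so the red key is down and its timer hasn't moved. Next is the sponge's timer.

In the tool's units: 0.0325 m is 0.65, 0.014 m is 0.28.

Emit:
drive_effector --motion '{"deltas": [[0, 0.14, 0.33, 0, 0, 0, 0], [0, 0.28, 0.65, 0, 0, 0, 0], [0, 0.28, 0.65, 0, 0, 0, 0], [0, 0.28, 0.65, 0, 0, 0, 0], [0, 0.28, 0.65, 0, 0, 0, 0], [0, 0.28, 0.65, 0, 0, 0, 0], [0, 0.28, 0.65, 0, 0, 0, 0], [0, 0.28, 0.65, 0, 0, 0, 0], [0, 0.14, 0.33, 0, 0, 0, 0], [0, 0, 0, 0, 0, 0, 0]]}'

```text
clock: 8.2
tcp_pos: [0.5269, -0.1098, 0.1537]
orientation: [180.0, -0.2, 156.0]
force: [0.7, -0.7, -0.4]
grip_width: 0.0004
finger_force: 0.0
```

Emit:
drive_effector --motion '{"deltas": [[0, 0, 0, 0, 0, 0, 0], [0, 0, 0, 0, 0, 0, 0]]}'

```text
clock: 8.4
tcp_pos: [0.5283, -0.1143, 0.1546]
orientation: [-180.0, -0.1, 155.8]
force: [0.1, 0.0, 0.1]
grip_width: -0.0001
finger_force: 0.0
```

```bash
python3 - <<'E'
from h import *
w=shot('wrist','w2.png')
kw=min(orange(w),key=lambda o:abs(o[0][0]-247)+abs(o[0][1]-190)); print(kw,onplane(w,kw[0],.046).round(4))
a=dict(np.load('last_scene.npz')); print(two(a,(235.1,181.2),w,kw[0]))
go((.530,-.116,.056))
E
```

```text
(array([255.6, 189.3]), [237, 171, 37, 37, 1051]) [ 0.5306 -0.1142  0.046 ]
(array([ 0.53022734, -0.11396584,  0.04745463]), np.float64(7.977404512736396e-05))
tcp [ 0.5284 -0.1146  0.1547] [-1.7999e+02 -4.0000e-02  1.5578e+02] F [ 0.38 -0.79  0.41] t 8.45 w 0.0001
tool delta [-0.0021 -0.0006  0.0987]
```

View pics/w2.png

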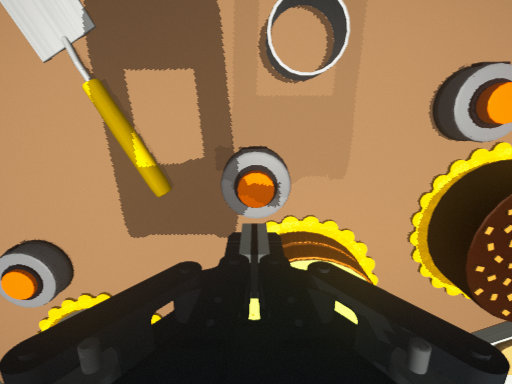

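The wrist picture shows the sponge's timer at (256,189), in front of the sponge cake, with its key at (0.530, -0.114) and 47 mm high. The red timer is at lower left and the chocolate's at upper right, both clear of the fingers. I'll press now.

In the tool's units: 0.03 m is 0.6, 0.025 m is 0.5.

Emit:
drive_effector --motion '{"deltas": [[0, -0.04, 0, 0.2, 0, 0, 0], [0, 0, 0, 0.5, 0, 0, 0], [0, 0, 0, 0.6, 0, 0, 0], [0, 0, 0, 0.4, 0, 0, 0], [0, 0, 0, 0.2, 0, 0, 0], [0, 0, 0, 0.04, 0, 0, 0], [0, 0, 0, 0, 0, 0, 0], [0, 0, 0, 0, 0, 0, 0]]}'

```text
clock: 9.25
tcp_pos: [0.5314, -0.1152, 0.0592]
orientation: [180.0, 0.1, 155.8]
force: [-0.6, -0.3, -0.2]
grip_width: -0.0002
finger_force: 0.0
```

Emit:
drive_effector --motion '{"deltas": [[0, 0, 0, 0.08, 0, 0, 0], [0, 0, 0, 0.08, 0, 0, 0], [0, 0, 0, 0.04, 0, 0, 0], [0, 0, 0, 0.02, 0, 0, 0], [0, 0, 0, 0.02, 0, 0, 0], [0, 0, 0, 0.02, 0, 0, 0], [0, 0, 0, 0.02, 0, 0, 0], [0, 0, 0, 0, 0, 0, 0]]}'

```text
clock: 10.05
tcp_pos: [0.5305, -0.1147, 0.0442]
orientation: [180.0, -0.0, 155.8]
force: [-0.8, 0.5, 1.4]
grip_width: 0.0003
finger_force: 0.9
```

Emit:
drive_effector --motion '{"deltas": [[0, 0, 0, 0.02, 0, 0, 0], [0, 0, 0, 0.02, 0, 0, 0], [0, 0, 0, 0.02, 0, 0, 0], [0, 0, 0, 0.02, 0, 0, 0], [0, 0, 0, 0, 0, 0, 0], [0, 0, 0, 0, 0, 0, 0]]}'

```text
clock: 10.65
tcp_pos: [0.5305, -0.1147, 0.04]
orientation: [-180.0, -0.0, 155.8]
force: [-0.2, -0.0, 0.5]
grip_width: 0.0002
finger_force: 0.1
```

Emit:
drive_effector --motion '{"deltas": [[0, 0, 0, 0.01, 0, 0, 0], [0, 0, 0, 0, 0, 0, 0], [0, 0, 0, 0.01, 0, 0, 0], [0, 0, 0, 0, 0, 0, 0], [0, 0, 0, 0, 0, 0, 0]]}'

```text
clock: 11.15
tcp_pos: [0.5305, -0.1147, 0.0392]
orientation: [180.0, 0.0, 155.8]
force: [-0.7, 0.7, 3.1]
grip_width: -0.0001
finger_force: 1.1
```

Emit:
drive_effector --motion '{"deltas": [[0, 0, 0, 0.01, 0, 0, 0], [0, 0, 0, 0, 0, 0, 0], [0, 0, 0, 0.006, 0, 0, 0], [0, 0, 0, 0, 0, 0, 0]]}'

```text
clock: 11.55
tcp_pos: [0.5306, -0.1147, 0.0384]
orientation: [180.0, 0.0, 155.8]
force: [-1.4, 1.3, 2.5]
grip_width: -0.0003
finger_force: 1.3
```

In the tool's units: -0.03 m is -0.6, -0.02 m is -0.4.

Emit:
drive_effector --motion '{"deltas": [[0, 0, 0, -0.04, 0, 0, 0], [0, 0, 0, -0.1, 0, 0, 0], [0, 0, 0, -0.4, 0, 0, 0], [0, 0, 0, -0.6, 0, 0, 0], [0, 0, 0, -0.6, 0, 0, 0], [0, 0, 0, -0.6, 0, 0, 0], [0, 0, 0, 0, 0, 0, 0], [0, 0, 0, 0, 0, 0, 0]]}'

```text
clock: 12.35
tcp_pos: [0.5309, -0.1149, 0.1562]
orientation: [-180.0, 0.1, 155.8]
force: [0.3, 1.1, -0.3]
grip_width: -0.0
finger_force: 0.0
```

```bash
python3 - <<'E'
from h import *
go((.560,.353,.157))
w,b=shot('wrist'),shot('scene')
kw=min(orange(w),key=lambda o:abs(o[0][0]-250)+abs(o[0][1]-190)); print(kw)
for o in orange(b): 
  print(o,onplane(b,o[0],.038).round(4))
  if abs(o[0][0]-235)<9: print(two(b,o[0],w,kw[0]))
E
```

```text
tcp [ 0.5309 -0.1149  0.1562] [-1.8000e+02  1.2000e-01  1.5583e+02] F [ 0.32  1.13 -0.27] t 12.35 w -0.0
tool delta [ 0.165   0.4388 -0.0011]
(array([254.9, 184. ]), [237, 167, 37, 35, 983])
(array([197.2, 138. ]), [193, 136, 10, 5, 41]) [ 0.5235 -0.3985  0.038 ]
(array([270.5, 230. ]), [265, 226, 12, 9, 90]) [0.5435 0.112  0.038 ]
(array([318. , 291.1]), [311, 286, 15, 11, 129]) [0.5552 0.3483 0.038 ]
```

Emit:
drive_effector --motion '{"deltas": [[0, 0.15, 0.388, 0, 0, 0, 0], [0, 0.25, 0.666, 0, 0, 0, 0], [0, 0.25, 0.666, 0, 0, 0, 0], [0, 0.25, 0.666, 0, 0, 0, 0], [0, 0.25, 0.666, 0, 0, 0, 0], [0, 0.25, 0.666, 0, 0, 0, 0], [0, 0.25, 0.666, 0, 0, 0, 0]]}'

```text
clock: 13.15
tcp_pos: [0.5439, 0.1204, 0.1538]
orientation: [-179.9, -0.2, 155.8]
force: [0.1, -0.4, -0.9]
grip_width: -0.0001
finger_force: 0.0
```

Emit:
drive_effector --motion '{"deltas": [[0, 0.25, 0.666, 0, 0, 0, 0], [0, 0.25, 0.666, 0, 0, 0, 0], [0, 0.25, 0.666, 0, 0, 0, 0], [0, 0.25, 0.666, 0, 0, 0, 0], [0, 0.25, 0.666, 0, 0, 0, 0], [0, 0.25, 0.666, 0, 0, 0, 0], [0, 0.15, 0.388, 0, 0, 0, 0], [0, 0, 0, 0, 0, 0, 0], [0, 0, 0, 0, 0, 0, 0], [0, 0, 0, 0, 0, 0, 0]]}'

```text
clock: 14.15
tcp_pos: [0.5591, 0.3516, 0.1544]
orientation: [-179.9, -0.1, 155.8]
force: [-1.0, -1.2, 0.1]
grip_width: 0.0002
finger_force: 0.0
```

```bash
python3 - <<'E'
from h import *
w,b=shot('wrist','w3.png'),shot('side')
kw=min(orange(w),key=lambda o:abs(o[0][0]-250)+abs(o[0][1]-190)); print(kw,onplane(w,kw[0],.046).round(4),two(b,(207.5,143.3),w,kw[0]))
a=shot('scene')
for c in(a,b):
  for o in orange(c): print(o[0],onplane(c,o[0],.038).round(4),onplane(c,o[0],.046).round(4))
go((.560,.353,.056))
E
```

```text
(array([257.1, 187.1]), [239, 169, 37, 37, 1066]) [0.5599 0.3538 0.046 ] (array([0.56118911, 0.35339227, 0.04415624]), np.float64(0.0016260446146286573))
[197.1 138.1] [ 0.5241 -0.3981  0.038 ] [ 0.5287 -0.387   0.046 ]
[235.2 183.2] [ 0.5292 -0.1156  0.038 ] [ 0.5338 -0.1069  0.046 ]
[270.5 230. ] [0.5435 0.112  0.038 ] [0.5479 0.1188 0.046 ]
[321.9 291.3] [0.5474 0.3535 0.038 ] [0.5519 0.3583 0.046 ]
[207.5 143.2] [0.5665 0.3642 0.038 ] [0.5612 0.3512 0.046 ]
[237.6 177.8] [0.5542 0.1264 0.038 ] [0.549  0.1163 0.046 ]
[337.  219.1] [ 0.6837 -0.1767  0.038 ] [ 0.6769 -0.1832  0.046 ]
[275.6 226.8] [ 0.5313 -0.1163  0.038 ] [ 0.5264 -0.1235  0.046 ]
[349.3 307.1] [ 0.5257 -0.3984  0.038 ] [ 0.5208 -0.4022  0.046 ]
tcp [0.5596 0.3516 0.1554] [-1.7998e+02 -1.0000e-02  1.5575e+02] F [-0.23  0.59  0.18] t 14.3 w 0.0
tool delta [0.0002 0.0015 0.0994]
```

View pics/w3.png

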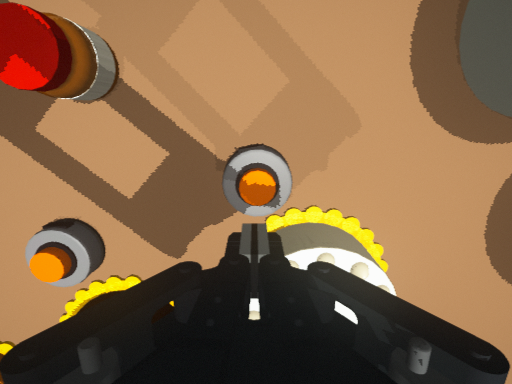

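The wrist picture shows the white cake's timer at (257,187), which is (0.560, 0.3535). The jar (50,50) and the pot (495,50) are both well clear. The red and sponge keys agree with the 38 mm plane in both fixed views, so both are down and in place.

In the tool's units: 0.03 m is 0.6, 0.025 m is 0.5.

Emit:
drive_effector --motion '{"deltas": [[0, 0, 0.02, 0.2, 0, 0, 0], [0, 0, 0, 0.5, 0, 0, 0], [0, 0, 0, 0.6, 0, 0, 0], [0, 0, 0, 0.4, 0, 0, 0], [0, 0, 0, 0.2, 0, 0, 0], [0, 0, 0, 0.04, 0, 0, 0], [0, 0, 0, 0, 0, 0, 0], [0, 0, 0, 0, 0, 0, 0]]}'

```text
clock: 15.1
tcp_pos: [0.5608, 0.354, 0.0598]
orientation: [179.9, 0.1, 155.8]
force: [0.4, -0.3, -0.2]
grip_width: 0.0
finger_force: 0.0
```

Emit:
drive_effector --motion '{"deltas": [[0, 0, 0, 0.08, 0, 0, 0], [0, 0, 0, 0.08, 0, 0, 0], [0, 0, 0, 0.04, 0, 0, 0], [0, 0, 0, 0.02, 0, 0, 0], [0, 0, 0, 0.02, 0, 0, 0], [0, 0, 0, 0.02, 0, 0, 0], [0, 0, 0, 0.02, 0, 0, 0], [0, 0, 0, 0, 0, 0, 0]]}'

```text
clock: 15.9
tcp_pos: [0.5598, 0.3537, 0.0445]
orientation: [180.0, 0.0, 155.8]
force: [-1.4, -0.9, 2.4]
grip_width: -0.0003
finger_force: 1.1
```

In the tool's units: 0.001 m is 0.02.

Emit:
drive_effector --motion '{"deltas": [[0, 0, 0, 0.02, 0, 0, 0], [0, 0, 0, 0.02, 0, 0, 0], [0, 0, 0, 0.02, 0, 0, 0], [0, 0, 0, 0.02, 0, 0, 0], [0, 0, 0, 0, 0, 0, 0], [0, 0, 0, 0, 0, 0, 0]]}'

```text
clock: 16.5
tcp_pos: [0.5599, 0.3537, 0.0402]
orientation: [180.0, -0.0, 155.8]
force: [-0.6, -0.9, 1.4]
grip_width: -0.0003
finger_force: 0.5
```

Emit:
drive_effector --motion '{"deltas": [[0, 0, 0, 0.01, 0, 0, 0], [0, 0, 0, 0, 0, 0, 0], [0, 0, 0, 0.01, 0, 0, 0], [0, 0, 0, 0, 0, 0, 0], [0, 0, 0, 0, 0, 0, 0]]}'

```text
clock: 17.0
tcp_pos: [0.5599, 0.3537, 0.0394]
orientation: [180.0, 0.0, 155.8]
force: [-0.6, -0.0, 2.5]
grip_width: 0.0001
finger_force: 1.2
```

Emit:
drive_effector --motion '{"deltas": [[0, 0, 0, 0.01, 0, 0, 0], [0, 0, 0, 0, 0, 0, 0], [0, 0, 0, 0.01, 0, 0, 0], [0, 0, 0, 0, 0, 0, 0]]}'

```text
clock: 17.4
tcp_pos: [0.5598, 0.3537, 0.0384]
orientation: [-180.0, 0.0, 155.8]
force: [-0.8, -0.2, 2.9]
grip_width: 0.0001
finger_force: 1.2
```

In the tool's units: -0.03 m is -0.6, -0.02 m is -0.4.

Emit:
drive_effector --motion '{"deltas": [[0, 0, 0, -0.04, 0, 0, 0], [0, 0, 0, -0.1, 0, 0, 0], [0, 0, 0, -0.4, 0, 0, 0], [0, 0, 0, -0.6, 0, 0, 0], [0, 0, 0, -0.6, 0, 0, 0], [0, 0, 0, -0.6, 0, 0, 0], [0, 0, 0, 0, 0, 0, 0], [0, 0, 0, 0, 0, 0, 0], [0, 0, 0, 0, 0, 0, 0], [0, 0, 0, 0, 0, 0, 0]]}'

```text
clock: 18.4
tcp_pos: [0.559, 0.3533, 0.1537]
orientation: [-179.9, -0.1, 155.8]
force: [-0.1, 0.5, -0.1]
grip_width: 0.0001
finger_force: 0.0
```

```bash
python3 - <<'E'
from h import *
w,b,a=shot('wrist'),shot('side','s3.png'),shot('scene')
for c in(w,a,b):
  for o in orange(c): print(o[0],o[1][4],onplane(c,o[0],.038).round(4),onplane(c,o[0],.046).round(4))
E
```

```text
[68.7 53.9] 764 [0.3873 0.2555 0.038 ] [0.3906 0.2594 0.046 ]
[255.4 186.3] 993 [0.5601 0.3536 0.038 ] [0.5581 0.3545 0.046 ]
[ 46.8 266.4] 998 [0.5499 0.1155 0.038 ] [0.5482 0.1237 0.046 ]
[197.2 138. ] 41 [ 0.5235 -0.3985  0.038 ] [ 0.5281 -0.3873  0.046 ]
[235.3 183.3] 65 [ 0.5291 -0.115   0.038 ] [ 0.5337 -0.1063  0.046 ]
[270.5 230.1] 91 [0.5437 0.1123 0.038 ] [0.5481 0.1191 0.046 ]
[321.8 293. ] 51 [0.5507 0.3576 0.038 ] [0.5551 0.3623 0.046 ]
[207.6 145.2] 42 [0.5609 0.3516 0.038 ] [0.5556 0.3388 0.046 ]
[237.6 177.8] 67 [0.5542 0.1264 0.038 ] [0.549  0.1163 0.046 ]
[337.1 219. ] 33 [ 0.6842 -0.1766  0.038 ] [ 0.6774 -0.183   0.046 ]
[275.6 226.8] 103 [ 0.5313 -0.1163  0.038 ] [ 0.5264 -0.1235  0.046 ]
[349.3 307.1] 204 [ 0.5257 -0.3984  0.038 ] [ 0.5208 -0.4022  0.046 ]
```

View pics/s3.png

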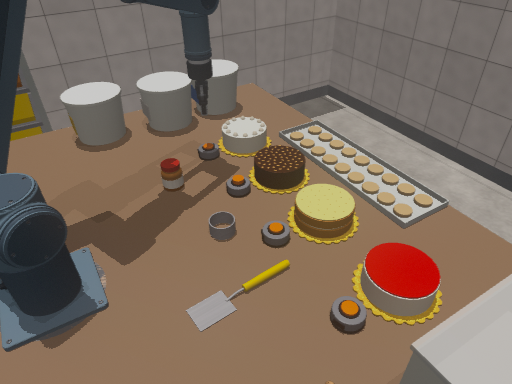

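The side picture shows the keys at (349,307), (276,227) and (208,145) each sunk about 2 pixels since the start. The chocolate's at (238,178) is unchanged, nothing else has moved, and the gripper is clear above.

```bash
python3 -c "
from rig import arm
print(arm.sign_off())"
```

```text
the job is handed in; nothing more can be done
None
```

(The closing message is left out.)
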